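# Hook and snap the grater cover onto its zest tub

## Task

Put the grater cover on the yellow zest tub: pick it off the bamboo board by its black rib, hook its black lip fully home in the tub's slot with the other end still well raised, then swing that end down until the red catch snaps over it and the cover lies flat, and let go. Work gently, because hard pushing cracks the cover or the tub, and leave the other things where they are.

Things in the scene. Friction and masses are not known exactly. Their poses are not given: they have to be found in the camera images.
- base: Fixed rubber suction base under the yellow zest tub; x along the tub, -x end roughly towards the robot; origin on the counter. The tub, level and parallel to the base, is set on it anywhere from 14 mm in -x to 14 mm in +x of the middle setting and 0 to 12 mm above the lowest. The setting differs each time, is NOT measured and does not shift in work: feel for it.
- slot (a point): On the base, axes as its own: middle of the lower edge of the tub's slot mouth AT THE MIDDLE, LOWEST SETTING (base x -70, z 64 mm). The slot opens to +x, is 62 wide, 8.5 high under a black roof 4.5 thick, and 12 deep in -x to its closed back. Its floor runs on level in +x from the mouth as a front shelf 40 long, then as a ledge 8.5 wide along both sides.
- seat_tail (a point): On the base: where point tail lies with the lip at the back of the slot, AT THE MIDDLE, LOWEST SETTING (base x 66, z 64 mm). 4 mm beyond in +x stands the rear rim, 8 mm high; a lip over 4 mm short of the slot's back leaves the cover on the rim. Side walls: inner faces at y -46.5 and 46.5, 7.5 above the ledge. More than 28 N between cover and tub, all contacts added, cracks them.
- catch (a joint): Red sprung catch, 24 mm wide, at the tub's +x end: m pushed back (+x), 0 at rest, at most 0.011; spring about 2 N plus 0.25 N per mm. The nose reaches 4 in -x past seat_tail; underside 5.5 above the ledge, upright tip to 8.5, then a 56 degree lead-in up and back to 22. It springs over the cover once that edge is within about 1.5 mm of flat. Pressing down 20 from that edge takes 4 to 9 N.
- rib (a point): Centre of the cover's black grip rib, 20 mm above the cover's underside. Axes are the cover's: -x towards the lip, z up. Rib: 14 thick in x, 56 long in y, 32 high, on a steel grater plate with yellow border, 134 long (x -67 to 67), 88 wide, 4 thick. About 0.18 kg.
- lip (a point): Middle of the lower front edge of the cover's black lip: 81 mm in -x and 20 below the rib centre, cover axes. The lip is 56 wide, 4 thick, 14 long, level with the plate.
- tail (a point): Middle of the lower rear edge of the cover, the edge that goes under the catch: 67 mm in +x and 20 below the rib centre, cover axes.
- board: Fixed bamboo chopping board, 240 by 320 by 15 mm thick, on which the cover lies at the start, flat, rib up. Origin under its middle.
- half_lemon: Bystander: half a lemon, cut face down, 60 across, 38 high, on the board (mm). Origin at its foot.
- reamer: Bystander: yellow plastic lemon squeezer, 92 across, 57 high, on the board (mm). Origin at its foot.
- zester: Bystander: long narrow hand zester, 340 long along its own y (-140 to 200), 34 wide, lying beyond the work (mm). Origin at its foot.
- mug: Bystander: blue mug, 84 across, 95 high (mm). Origin at its foot.
- jar: Bystander: amber glass jar, 70 across, 100 high (mm). Origin at its foot.
- mill: Bystander: dark wooden pepper mill, 56 across, 155 high (mm). Origin at its foot.
- bowl: Bystander: white bowl, 140 across, 55 high (mm). Origin at its foot.
Mind the look-alikes: they are no part of the job. Of the things that look like the part that bears rib, the middle-sized one is meant.

How it is judged:
By the outcome, as a careful person would: the job done as asked, in the order asked, and still so for the second after the job is handed in, with the robot touching nothing.
It also fails if it takes over 61 s, if anything falls off the work surface, if the arm or the gripper's body presses on something with over 40 N, if the wrist force passes 120 N, or if a joint passes its speed limit or range.

## Robot

A 6-joint arm with a two-finger parallel gripper is mounted at the origin on the work surface. World frame = base frame: x ahead of the robot, y to its left, z up, the work surface at z = 0. Lengths are in m, angles in degrees, forces in N, time in s.
With the tool pointing down it reaches from about 0.375 to 0.9 m from the base axis. Payload 3.1 kg.
Tool frame: the origin (TCP) lies between the finger pads; the fingertips stand 11 mm ahead of it and the grasp point (between the pads) lies 8 mm behind it; z points along the fingers, y is the direction in which the jaws open and shut (so a half turn about z gives the same grasp; the last joint's range is limited). The gripper opens to 87 mm and grips with 3 to 60 N. Pads are 19 mm wide; open, the fingers measure 117 mm over their backs; the gripper's body (75 mm by 190 mm) begins 51 mm behind the grasp point.
Start: joints at [54.001, 30.224, 82.088, -0, 67.689, -10.227], TCP at [0.272, 0.563, 0.234] pointing down, gripper open.
Joint ranges: [-176.69, 176.69], [-43.24, 126.21], [12.49, 139.97], [-82, 262], [0, 151.66], [-163.58, 163.58]. Speed limits (degrees/s): [159.86, 159.86, 180, 180, 180, 180].

## Interface

Orientations are given as a 3x3 rotation matrix whose columns are the frame's x, y, z axes.
In Python, from rig import bot, vision gives the robot as it stands. The module is installed in compiled form; this text tells all that it offers.
- The arm moves only by the tool jog_arm, never from a script. Its argument "rows" is a list of rows, each an object with "dp": the shift along the tool's x, y, z in mm, a list of three; "turn": the turn, a rotation vector about the tool's x, y, z in degrees, a list of three; "grip": the opening, from 0 (shut) to 1 (fully open). A call has 1 to 10 rows; each row is the pose to reach, as a shift and turn from the pose commanded when the call began, along the tool's axes at that moment; what a row does not reach only later rows make up. A row lasts 1/10 s, in which the tool goes at most 50 mm and 8.59 degrees, less where a joint would pass 70% of its speed; a pose out of reach is approached as far as the arm can. A call with a gripper value outside its range is refused whole. The fingers move at their own pace and stop on an object; the grip force is fixed at half the most. Time passes only in rows, so rows that repeat a pose let the fingers close. It gives the time, the measured TCP pose, the force and the opening at its end, in the units of the state.
- bot.read_state(): the state, without advancing time (a new reading comes with each control period).
- vision.capture(name): name is "scene" or "top" or "wrist"; returns (picture, depth): 400x640x3 uint8, red, green, blue; 400x640 float32, m along the optical axis (not along the pixel's ray), 0 where there is no reading.
- vision.camera_info(name): a dict with "vertical_fov" (degrees; the focal length in pixels is half the picture's height over the tangent of half this angle, whatever the lens; pixels are square), "cx", "cy" (the principal point, pixels), "position" and "rotation" of the camera in the world. Camera axes: x right, y down, z forward; pixel columns grow to the right and rows downward; lengths in m; the calibration is good to about 2 mm. A picture is of the moment at which its call begins: read the wrist's pose just before it. camera_info takes no time and is no camera call; for the wrist camera it gives the pose at the moment of the call.
- bot.hand_in(): hands the job in, once; it reports no verdict.
The state is a dict: "time_s": time; "joint_positions": joint angles; "qvel": joint speeds; "tau": joint torques, N m; "position": TCP position; "tcp_rot": TCP orientation; "force": force on the tool from outside, world axes, zero at the start; "moment": the same for the moment, N m; "opening": opening from 0.0 (shut) to 1.0 (fully open).
Only numpy, scipy, OpenCV 4.12 (cv2) and the standard library are available. Lean on these libraries where they do the work, as an engineer would, in place of code of your own. Each camera call takes 0.05 s, during which the arm holds its last target.

## Working session

There is one attempt and no reset: what is moved stays moved. The work goes in short steps, Python scripts to look and compute and a tool call to move; the robot and the scene stay as the last step left them, time stands still between calls to the robot, and variables do not carry over. Pictures are saved under pics/ and viewed, and the job is handed in when it is done.

Besides the shell and the picture viewer there is one more tool, called after "Emit:" as name(argument=value, ...) on one line, values as JSON. jog_arm: Moves the arm, as the interface text tells. Its arguments: {"type":"object","properties":{"rows":{"type":"array"}},"required":["rows"]}

```bash
mkdir -p pics; python3 - <<'E'
from rig import bot, vision
import cv2,numpy as np
s=bot.read_state(); print(s)
for n in ["scene","top"]:
    p,d=vision.capture(n); cv2.imwrite(f"pics/{n}0.png",p[:,:,::-1]); np.savez(f"{n}0.npz",p=p,d=d)
    print(n,vision.camera_info(n), d.min(), d.max())
E
```

```text
{'time_s': 0.0, 'joint_positions': array([ 5.40005338e+01,  3.02781560e+01,  8.21578099e+01, -9.03664542e-04,
        6.76880669e+01, -1.02264500e+01]), 'qvel': array([-0.03306921, -0.03554421,  0.04328716, -0.04916151, -0.07137382,
       -0.08038592]), 'tau': array([ 6.31365274e-04, -4.40040350e+01, -1.76591724e+01,  6.36188406e-02,
        5.81084308e-02, -1.50805608e-04]), 'position': array([0.27129487, 0.56225227, 0.23257239]), 'tcp_rot': array([[-9.00526023e-01,  4.34800290e-01, -1.26060423e-03],
       [ 4.34801960e-01,  9.00524379e-01, -1.75993102e-03],
       [ 3.69986321e-04, -2.13297687e-03, -9.99997657e-01]]), 'force': array([-0.05801938, -0.60059293,  0.56684021]), 'moment': array([0.02083493, 0.00958099, 0.01186353]), 'opening': 1.0015432282252248}
scene {'vertical_fov': 53.879961742972945, 'cx': 315.69849920624483, 'cy': 208.59514973915432, 'position': array([ 1.17460455, -0.69418132,  0.98925856]), 'rotation': array([[ 0.74921607,  0.45583211, -0.48051262],
       [ 0.6622578 , -0.52596528,  0.53364326],
       [-0.00948122, -0.71803733, -0.69594001]])} 0.0 3.9567974
top {'vertical_fov': 45.304146938927886, 'cx': 322.85181039437526, 'cy': 196.3813252178364, 'position': array([0.17404347, 0.0123509 , 1.67326766]), 'rotation': array([[-4.44904808e-04, -9.75198324e-01,  2.21332398e-01],
       [-9.99991574e-01, -4.69354758e-04, -4.07809720e-03],
       [ 4.08083697e-03, -2.21332347e-01, -9.75189899e-01]])} 0.0 2.7702053
```

View pics/scene0.png

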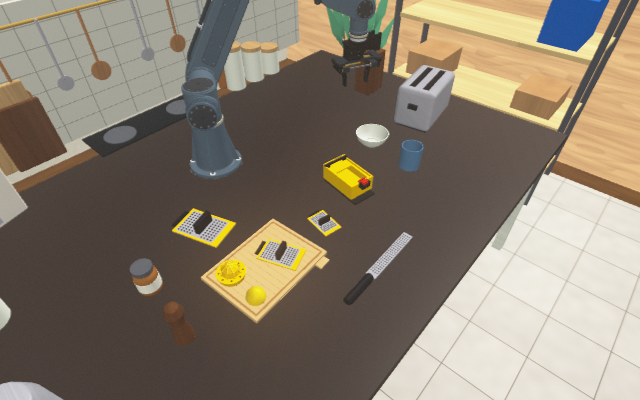

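View pics/top0.png

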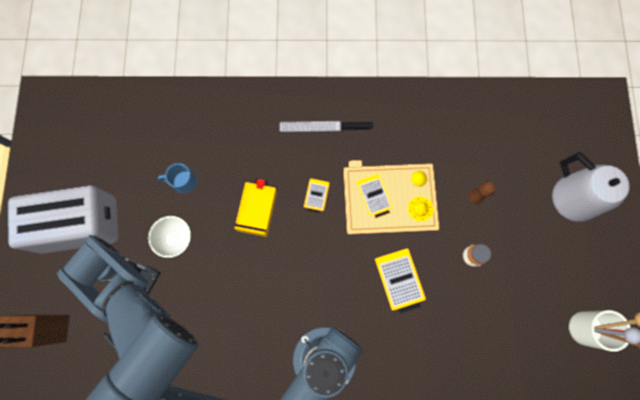

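Three grater-like parts appear in the top view: a small one at (317,195), one on the board at (375,196) and a large one at (401,280). The middle-sized one on the board fits the description. I'll confirm that in a crop and measure it.

```bash
cat > h.py <<'E'
import numpy as np,cv2
from rig import bot,vision
def K(ci): 
    f=200/np.tan(np.radians(ci['vertical_fov']/2)); return f,ci['cx'],ci['cy']
def cloud(d,ci):
    f,cx,cy=K(ci); v,u=np.mgrid[0:400,0:640]
    P=np.stack([(u-cx)/f*d,(v-cy)/f*d,d],-1)
    return P@ci['rotation'].T+ci['position']
def plane(uv,z,ci):
    f,cx,cy=K(ci); uv=np.asarray(uv,float).reshape(-1,2)
    r=np.c_[(uv[:,0]-cx)/f,(uv[:,1]-cy)/f,np.ones(len(uv))]@ci['rotation'].T
    return ci['position']+r*((z-ci['position'][2])/r[:,2])[:,None]
def proj(P,ci):
    f,cx,cy=K(ci); q=(np.atleast_2d(P)-ci['position'])@ci['rotation']
    return np.c_[q[:,0]/q[:,2]*f+cx,q[:,1]/q[:,2]*f+cy]
E
python3 - <<'E'
from h import *
a=np.load('top0.npz')['p'];b=np.load('scene0.npz')['p']
c1=cv2.resize(a[150:320,225:445],None,fx=3.4,fy=3.4,interpolation=cv2.INTER_CUBIC)
cv2.imwrite('pics/top_crop.png',c1[:,:,::-1])
c2=cv2.resize(b[140:320,165:425],None,fx=3,fy=3,interpolation=cv2.INTER_CUBIC)
cv2.imwrite('pics/scene_crop.png',c2[:,:,::-1])
for n in['top','scene']:
    z=np.load(n+'0.npz');ci=vision.camera_info(n);C=cloud(z['d'],ci)
    hsv=cv2.cvtColor(z['p'],cv2.COLOR_RGB2HSV)
    m=cv2.inRange(hsv,(22,170,120),(34,255,255))
    k,l,st,ce=cv2.connectedComponentsWithStats(m)
    for i in range(1,k):
        if st[i,4]>30:
            P=C[l==i]; cn,_=cv2.findContours((l==i).astype(np.uint8),0,2)
            print(n,st[i],P.mean(0).round(3),np.median(P[:,2]).round(3),cv2.minAreaRect(cn[0]))
    m=cv2.inRange(hsv,(0,170,100),(6,255,255));k,l,st,ce=cv2.connectedComponentsWithStats(m)
    for i in range(1,k):
        if st[i,4]>10: print('red',st[i],C[l==i].mean(0).round(3),C[l==i].max(0).round(3))
E
```

```text
top [411 171  16  15 185] [ 0.61  -0.331  0.043] 0.045 ((418.5, 178.0), (14.0, 15.0), 90.0)
top [357 174  24  12  89] [ 0.613 -0.155  0.021] 0.021 ((367.9287109375, 179.2045135498047), (5.02451753616333, 23.736513137817383), 72.34988403320312)
top [309 179  20   7  62] [0.607 0.02  0.004] 0.004 ((318.7162170410156, 181.7027130126953), (19.39908218383789, 3.7811765670776367), 9.462322235107422)
top [ 235  183   41   53 1508] [0.499 0.236 0.057] 0.063 ((255.5, 208.50001525878906), (32.648033142089844, 50.436336517333984), 12.52880859375)
top [408 196  26  25 500] [ 0.5   -0.331  0.05 ] 0.042 ((420.25006103515625, 208.25001525878906), (24.748737335205078, 24.041629791259766), 45.0)
top [304 204  20   7  37] [0.511 0.04  0.004] 0.005 ((313.36737060546875, 207.6300048828125), (19.828508377075195, 3.2446649074554443), 11.888657569885254)
top [369 205  23  11  45] [ 0.497 -0.2    0.02 ] 0.02 ((380.6212463378906, 211.01856994628906), (3.281484842300415, 23.769731521606445), 67.7509765625)
top [375 249  51  61 458] [ 0.28  -0.253  0.006] 0.006 ((399.9500427246094, 278.8500061035156), (54.7074
[... 357 characters left out ...]
226.66220092773438), (57.3870849609375, 30.175138473510742), 20.2248592376709)
scene [307 210  34  26 123] [0.571 0.026 0.005] 0.005 ((323.7500305175781, 222.25003051757812), (29.698482513427734, 17.677669525146484), 45.0)
scene [257 239  49  32 246] [ 0.575 -0.175  0.021] 0.021 ((280.9168701171875, 253.76319885253906), (44.26630783081055, 23.689001083374023), 17.52556800842285)
scene [215 260  31  27 625] [ 0.513 -0.339  0.047] 0.041 ((230.7000274658203, 272.4000244140625), (25.491174697875977, 30.410520553588867), 63.43495178222656)
scene [246 286  20  20 306] [ 0.625 -0.343  0.04 ] 0.041 ((255.5, 295.5), (19.0, 19.0), 90.0)
red [359 177   9   8  42] [0.584 0.219 0.083] [0.596 0.27  0.091]
```

View pics/top_crop.png

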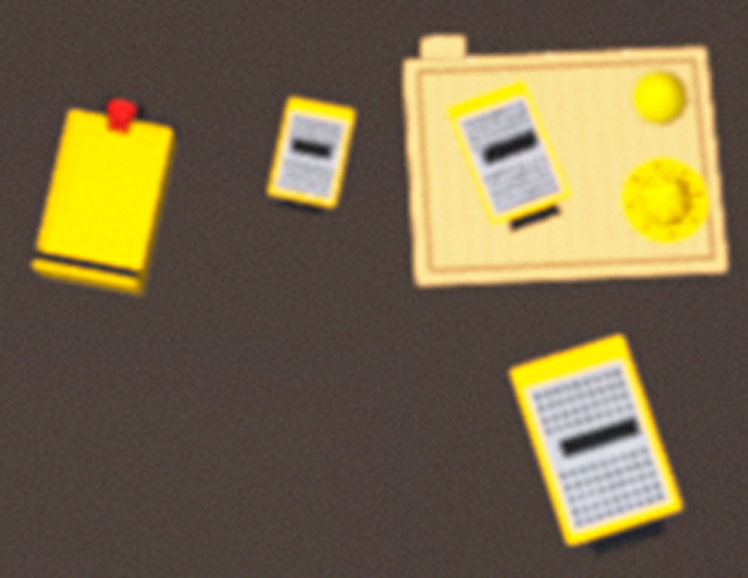

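View pics/scene_crop.png

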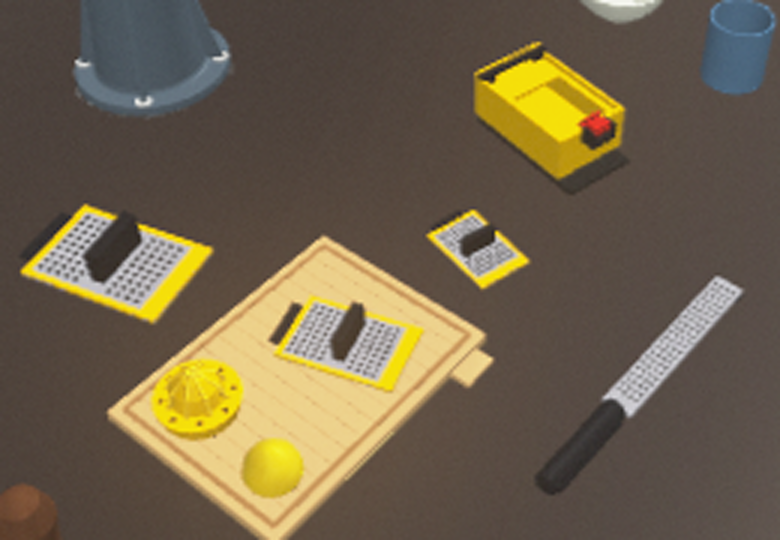

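The crop confirms it: the part on the board (crop 510,150) is the middle-sized cover, and its lip points toward the robot. The tub is at top (255,208). Next I'll work out the coarse geometry and where the wrist camera sits.

```bash
python3 - <<'E'
from h import *
s=bot.read_state();R=s['tcp_rot'];w=vision.camera_info('wrist')
print('cam in tool',R.T@(w['position']-s['position']),'\n',(R.T@w['rotation']).round(3),w['vertical_fov'],w['cx'],w['cy'])
ct=vision.camera_info('top');cs=vision.camera_info('scene')
# cover from top crop : corners at crop px/3.4 + (225,150)
def tc(l): return np.array(l,float)/3.4+[225,150]
c=plane(tc([[450,105],[523,83],[570,195],[497,222]]),.019,ct); print('cover corners',c.round(3),c.mean(0).round(3))
rib=plane(tc([[510,146]]),.045,ct);print('rib',rib)
rib=plane(np.array([[348,330]])/3+[165,140],.045,cs);print('rib s',rib)
x=(c[0]+c[1]-c[2]-c[3]);print('yaw',np.degrees(np.arctan2(x[1],x[0])), np.linalg.norm(x)/2)
t=plane(tc([[68,108],[172,127],[140,290],[33,266]]),.07,ct);print('tub',t.round(3),t.mean(0));x=(t[0]+t[1]-t[2]-t[3]);print(np.degrees(np.arctan2(x[1],x[0])),np.linalg.norm(x)/2)
E
```

```text
cam in tool [ 0.07810542  0.00055746 -0.15102042] 
 [[-0.001 -0.96  -0.281]
 [ 1.    -0.001 -0.   ]
 [ 0.    -0.281  0.96 ]] 62.34145326047917 316.82672432084377 198.22989504040575
cover corners [[ 0.606 -0.118  0.019]
 [ 0.63  -0.195  0.019]
 [ 0.51  -0.24   0.019]
 [ 0.482 -0.164  0.019]] [ 0.557 -0.179  0.019]
rib [[ 0.55600434 -0.17653102  0.045     ]]
rib s [[ 0.56366661 -0.17966997  0.045     ]]
yaw 20.594960542323957 0.13084991411618888
tub [[0.59  0.274 0.07 ]
 [0.57  0.168 0.07 ]
 [0.403 0.197 0.07 ]
 [0.427 0.303 0.07 ]] [0.49755905 0.23566747 0.07      ]
-9.86837931309814 0.16661684483318281
```

Emit:
jog_arm(rows=[{"dp": [-348,-195,-10],"turn": [0,0,74],"grip": 1},{"dp": [-348,-195,-10],"turn": [0,0,74],"grip": 1},{"dp": [-348,-195,-10],"turn": [0,0,74],"grip": 1},{"dp": [-348,-195,-10],"turn": [0,0,74],"grip": 1},{"dp": [-348,-195,-10],"turn": [0,0,74],"grip": 1},{"dp": [-348,-195,-10],"turn": [0,0,74],"grip": 1},{"dp": [-348,-195,-10],"turn": [0,0,74],"grip": 1},{"dp": [-348,-195,-10],"turn": [0,0,74],"grip": 1},{"dp": [-348,-195,-10],"turn": [0,0,74],"grip": 1},{"dp": [-348,-195,-10],"turn": [0,0,74],"grip": 1}])

```text
time_s: 1.1
position: [0.5009, 0.2343, 0.2431]
tcp_rot: [[0.173, 0.985, -0.001], [0.985, -0.173, -0.0], [-0.0, -0.001, -1.0]]
force: [-0.5, -0.1, 0.5]
opening: 1.0
```

Emit:
jog_arm(rows=[{"dp": [0,0,0],"turn": [0,0,0],"grip": 0.5},{"dp": [0,0,0],"turn": [0,0,0],"grip": 0.5},{"dp": [0,0,0],"turn": [0,0,0],"grip": 0.5}])

```text
time_s: 1.4
position: [0.4995, 0.2369, 0.2435]
tcp_rot: [[0.167, 0.986, -0.0], [0.986, -0.167, -0.0], [-0.0, -0.0, -1.0]]
force: [0.1, 0.1, -0.1]
opening: 0.808
```

```bash
python3 - <<'E'
from h import *
s=bot.read_state();print(s['position'],s['tcp_rot'].round(4),s['time_s'])
ci=vision.camera_info('wrist');p,d=vision.capture('wrist');np.savez('w1.npz',p=p,d=d,ci=ci);cv2.imwrite('pics/w1.png',p[:,:,::-1])
C=cloud(d,ci)
z=C[...,2];im=np.clip((z-0.0)/0.12*255,0,255).astype(np.uint8);cv2.imwrite('pics/w1h.png',cv2.applyColorMap(im,cv2.COLORMAP_JET))
E
```

```text
[0.4994779  0.23692029 0.24346959] [[ 1.669e-01  9.860e-01 -4.000e-04]
 [ 9.860e-01 -1.669e-01 -0.000e+00]
 [-1.000e-04 -4.000e-04 -1.000e+00]] 1.4
```

View pics/w1.png

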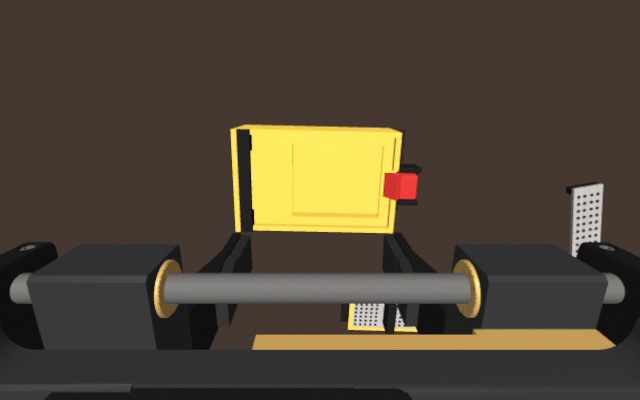

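View pics/w1h.png

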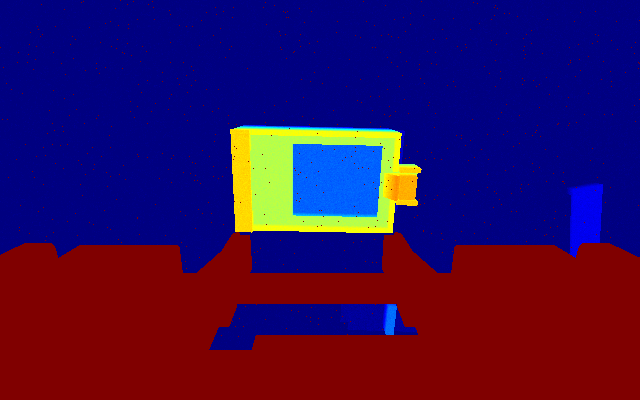

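The wrist view shows the tub level, with its black slot roof at columns 237–253, the shelf at 253–292, the red catch at (400,186) and the side walls at rows 128 and 230. I'll measure it from the depth image.

```bash
python3 - <<'E'
from h import *
f=np.load('w1.npz',allow_pickle=True);p,d,ci=f['p'],f['d'],f['ci'].item();C=cloud(d,ci)
hsv=cv2.cvtColor(p,cv2.COLOR_RGB2HSV)
sub=np.zeros((400,640),bool);sub[120:236,225:425]=1
Z=C[...,2]
print('counter z',np.median(Z[60:110,100:500]))
print('shelf z',np.median(Z[150:210,260:285]),'z roof',np.median(Z[140:220,240:247]),'pit',np.median(Z[160:200,300:370]))
for r in (150,180,210): print(r,[(c,round(float(Z[r,c]*1000))) for c in range(228,262)])
zs=np.median(Z[150:210,260:285])
# yaw from shelf-front edge (pit edge), tub side edges
m=(sub&(abs(Z-zs)<.003)).astype(np.uint8)
ys=C[m>0]; print('ledge pts',len(ys))
# roof
m2=(sub&(abs(Z-(zs+.013))<.003)&(hsv[...,2]<80)).astype(np.uint8);m2=cv2.morphologyEx(m2,cv2.MORPH_OPEN,np.ones((3,3)))
for nm,mm in(('roof',m2),('pit',cv2.morphologyEx((sub&(Z<.045)&(Z>.01)).astype(np.uint8),cv2.MORPH_OPEN,np.ones((5,5))))):
    P=C[mm>0][:,:2].astype(np.float32);r=cv2.minAreaRect(P*1000);print(nm,r,cv2.boxPoints(r))
mm=(sub&(Z>.035)).astype(np.uint8)
red=(hsv[...,0]<6)&(hsv[...,1]>150)&sub
P=C[red];print('red',P.min(0),P.max(0))
q=cv2.morphologyEx((sub&(Z>zs-.002)&(hsv[...,1]>150)&(hsv[...,0]>15)).astype(np.uint8),cv2.MORPH_OPEN,np.ones((3,3)))
r=cv2.minAreaRect((C[q>0][:,:2]*1000).astype(np.float32));print('tub top',r)
E
```

```text
counter z -7.607167007386839e-05
shelf z 0.0666424051512361 z roof 0.07966527125693368 pit 0.026672971667423995
150 [(228, 0), (229, 1), (230, 0), (231, 79), (232, 81), (233, 79), (234, 81), (235, 79), (236, 80), (237, 79), (238, 79), (239, 79), (240, 79), (241, 79), (242, 81), (243, 79), (244, 79), (245, 80), (246, 80), (247, 80), (248, 79), (249, 79), (250, 72), (251, 67), (252, 67), (253, 67), (254, 66), (255, 68), (256, 67), (257, 67), (258, 67), (259, 66), (260, 66), (261, 67)]
180 [(228, 1), (229, -1), (230, 0), (231, 1), (232, -1), (233, 78), (234, 79), (235, 80), (236, 80), (237, 80), (238, 79), (239, 80), (240, 81), (241, 79), (242, 79), (243, 79), (244, 80), (245, 79), (246, 80), (247, 80), (248, 80), (249, 81), (250, 79), (251, 66), (252, 68), (253, 67), (254, 67), (255, 65), (256, 67), (257, 66), (258, 66), (259, 66), (260, 65), (261, 67)]
210 [(228, -1), (229, -1), (230, -1), (231, -1), (232, -1), (233, 0), (234, 80), (235, 80), (236, 79), (237, 80), (238, 79), (239, 78), (240, 81), (241, 80), (242, 80), (243, 80), (244, 80), (245, 80), (246, 80), (247, 79), (248, 79), (249, 80), (250, 79), (251, 79), (252, 70), (253, 69), (254, 67), (255, 67), (256, 66), (257, 67), (258, 66), (259, 68), (260, 66), (261, 67)]
ledge pts 6064
roof ((510.0672607421875, 234.75201416015625), (102.25912475585938, 176.65960693359375), 79.28064727783203) [[413.7688  200.94388]
 [587.3457  168.08545]
 [606.3657  268.56015]
 [432.78882 301.41858]]
pit ((519.1734008789062, 225.61473083496094), (80.46705627441406, 98.94872283935547), 79.21929931640625) [[463.04654 195.3455 ]
 [560.24884 176.83711]
 [575.3003  255.88396]
 [478.09796 274.39233]]
red [ 0.5115838   0.17945748 -0.0014343 ] [0.61748603 0.3137754  0.39447671]
tub top ((500.60223388671875, 249.71080017089844), (129.9718475341797, 164.99574279785156), 79.12482452392578)
```

```bash
python3 - <<'E'
from h import *
f=np.load('w1.npz',allow_pickle=True);p,d,ci=f['p'],f['d'],f['ci'].item();d=cv2.medianBlur(d,3);C=cloud(d,ci);Z=C[...,2]
# mouth edge: last roof pixel per row
E=[]
O=[]
for r in range(142,222):
    row=Z[r]; c=240
    while row[c]>.0735: c+=1
    E.append((c-.5,r))
    c=240
    while row[c]>.0735: c-=1
    O.append((c+.5,r))
E=plane(E,.0797,ci);O=plane(O,.0797,ci)
def fit(P):
    v=cv2.fitLine((P[:,:2]*1000).astype(np.float32),cv2.DIST_HUBER,0,.01,.01).ravel();return v
for n,P in(('mouth',E),('outer',O)):
    v=fit(P);print(n,v,np.degrees(np.arctan2(v[1],v[0])))
# pit edge near shelf
A=[];B=[];
for r in range(152,208):
    c=280
    while Z[r,c]>.05:c+=1
    A.append((c-.5,r))
    c=360
    while Z[r,c]<.05:c+=1
    B.append((c-.5,r))
for n,P in(('pit-',A),('pit+',B)):
    v=fit(plane(P,.0666,ci));print(n,v,np.degrees(np.arctan2(v[1],v[0])))
# side rims: inner/outer rows per column
T=[];Bt=[];Ti=[];Bi=[]
for c in range(262,375):
    r=136
    while Z[r,c]>.05: r-=1
    T.append((c,r+.5))
    r=225
    while Z[r,c]>.05: r+=1
    Bt.append((c,r-.5))
    r=145 if c<290 else 139
    while Z[r,c]<.0705 and r>120:r-=1
    Ti.append((c,r+.5))
    r=222
    while Z[r,c]<.0705 and r<240:r+=1
    Bi.append((c,r-.5))
for n,P in(('wall +y out',T),('wall -y out',Bt),('wall+y in',Ti),('wall-y in',Bi)):
    v=fit(plane(P,.0741,ci));print(n,v,np.degrees(np.arctan2(v[1],v[0])))
print(Z[120:145,340].round(3),Z[215:236,340].round(3))
hsv=cv2.cvtColor(p,cv2.COLOR_RGB2HSV);red=((hsv[...,0]<8)|(hsv[...,0]>172))&(hsv[...,1]>150)
red[:120]=0;red[240:]=0
P=C[red];print(len(P),np.median(P,0));
a=np.radians(-10.7);u=np.array([np.cos(a),np.sin(a)]);n=np.array([-u[1],u[0]])
print('red u',np.percentile(P[:,:2]@u,[2,50,98]),'n',np.percentile(P[:,:2]@n,[2,50,98]),'z',np.percentile(P[:,2],[2,50,98]))
E
```

```text
mouth [1.8394163e-01 9.8293716e-01 4.3532297e+02 2.5014043e+02] 79.40056
outer [1.8898439e-01 9.8198009e-01 4.1759003e+02 2.5315720e+02] 79.106476
pit- [1.8801282e-01 9.8216659e-01 4.7542612e+02 2.4780373e+02] 79.16316
pit+ [1.9169317e-01 9.8145491e-01 5.6156628e+02 2.2784564e+02] 78.94838
wall +y out [ 9.8200834e-01 -1.8883750e-01  5.0859290e+02  2.8919333e+02] -10.884949
wall -y out [ 9.8163307e-01 -1.9077876e-01  4.9109592e+02  1.8568056e+02] -10.998235
wall+y in [ 9.8134911e-01 -1.9223392e-01  5.1335608e+02  2.8123502e+02] -11.083181
wall-y in [ 9.8139715e-01 -1.9198860e-01  4.8790628e+02  1.9290288e+02] -11.068859
[-0.    -0.    -0.    -0.    -0.    -0.001 -0.     0.019  0.035  0.049
  0.061  0.073  0.073  0.074  0.074  0.074  0.073  0.067  0.066  0.067
  0.066  0.067  0.067  0.067  0.066] [ 0.034  0.064  0.066  0.066  0.066  0.067  0.067  0.066  0.067  0.067
  0.068  0.07   0.073  0.074  0.074  0.074  0.073 -0.    -0.     0.
  0.   ]
870 [0.57862421 0.22311403 0.08448106]
red u [0.51320457 0.52698536 0.54540582] n [0.31319464 0.32653026 0.33766583] z [0.06882511 0.08448106 0.087682  ]
```

The tub's yaw is −11.0°. In tub axes the mouth is at u=379.6 mm, the shelf edge checks out at +39.8, the walls are centred at n≈328.2, and the floor is at z≈66.6. Next I'll look at the cover from above.

Emit:
jog_arm(rows=[{"dp": [-399,127,0],"turn": [0,0,-30.2],"grip": 0.7},{"dp": [-399,127,0],"turn": [0,0,-30.2],"grip": 0.7},{"dp": [-399,127,0],"turn": [0,0,-30.2],"grip": 0.7},{"dp": [-399,127,0],"turn": [0,0,-30.2],"grip": 0.7},{"dp": [-399,127,0],"turn": [0,0,-30.2],"grip": 0.7},{"dp": [-399,127,0],"turn": [0,0,-30.2],"grip": 0.7},{"dp": [-399,127,0],"turn": [0,0,-30.2],"grip": 0.7},{"dp": [-399,127,0],"turn": [0,0,-30.2],"grip": 0.7},{"dp": [-399,127,0],"turn": [0,0,-30.2],"grip": 0.7},{"dp": [-399,127,0],"turn": [0,0,-30.2],"grip": 0.7}])

```text
time_s: 2.45
position: [0.559, -0.1834, 0.2436]
tcp_rot: [[-0.346, 0.938, 0.002], [0.938, 0.346, -0.003], [-0.003, 0.001, -1.0]]
force: [-0.0, 0.7, -0.4]
opening: 0.701
```

Emit:
jog_arm(rows=[{"dp": [0,0,0],"turn": [0,0,0],"grip": 0.7},{"dp": [0,0,0],"turn": [0,0,0],"grip": 0.7},{"dp": [0,0,0],"turn": [0,0,0],"grip": 0.7}])

```text
time_s: 2.75
position: [0.5575, -0.177, 0.2436]
tcp_rot: [[-0.351, 0.936, -0.001], [0.936, 0.351, 0.001], [0.001, -0.0, -1.0]]
force: [-0.1, 0.8, -0.2]
opening: 0.7
```

```bash
python3 - <<'E'
from h import *
s=bot.read_state();print(s['position'],s['tcp_rot'].round(4),s['time_s'])
ci=vision.camera_info('wrist');p,d=vision.capture('wrist');np.savez('w2.npz',p=p,d=d,ci=ci);cv2.imwrite('pics/w2.png',p[:,:,::-1])
d=cv2.medianBlur(d,3);C=cloud(d,ci);Z=C[...,2]
im=np.clip(Z/0.06*255,0,255).astype(np.uint8);cv2.imwrite('pics/w2h.png',cv2.applyColorMap(im,cv2.COLORMAP_JET))
m=((Z>.044)&(Z<.058)&(p.max(2)<70)).astype(np.uint8);m=cv2.morphologyEx(m,cv2.MORPH_OPEN,np.ones((3,3)))
k,l,st,ce=cv2.connectedComponentsWithStats(m)
for i in range(1,k):
    if st[i,4]>60:
        P=C[l==i];print(st[i],cv2.minAreaRect((P[:,:2]*1000).astype(np.float32)),np.median(P,0))
E
```

```text
[ 0.55752589 -0.17696419  0.24358802] [[-3.513e-01  9.363e-01 -5.000e-04]
 [ 9.363e-01  3.513e-01  5.000e-04]
 [ 7.000e-04 -3.000e-04 -1.000e+00]] 2.75
[  14  116   32   71 1378] ((263.89215087890625, -257.3992614746094), (18.128629684448242, 73.84393310546875), 16.84897232055664) [ 0.26496239 -0.25513681  0.04838753]
[313 150  12  51 584] ((557.94873046875, -174.3409881591797), (11.720250129699707, 53.64796829223633), 20.41107177734375) [ 0.55723137 -0.17242363  0.05091282]
```

View pics/w2.png

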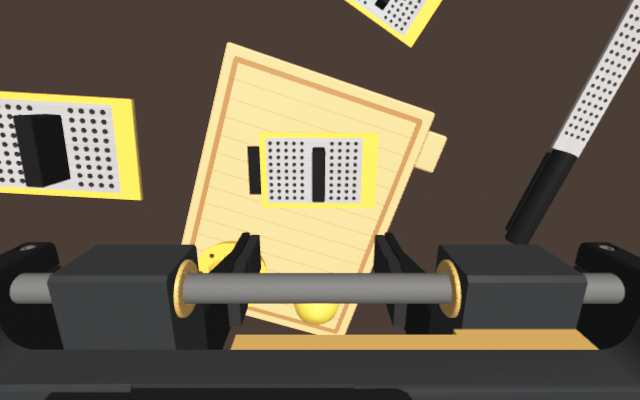

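View pics/w2h.png

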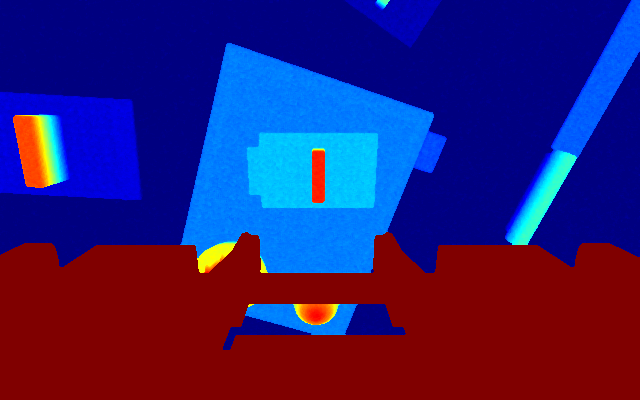

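```bash
python3 - <<'E'
from h import *
f=np.load('w2.npz',allow_pickle=True);p,d,ci=f['p'],f['d'],f['ci'].item()
b=((p[...,0]>180)&(p[...,1]>180)).astype(np.uint8)
hsv=cv2.cvtColor(p,cv2.COLOR_RGB2HSV);m=((hsv[...,1]>130)&(hsv[...,0]>24)&(hsv[...,0]<34)&(hsv[...,2]>180)).astype(np.uint8)
m[:125]=0;m[214:]=0;m[:,:250]=0;m[:,390:]=0
cn,_=cv2.findContours(m,0,2);h=cv2.convexHull(np.vstack(cn)).reshape(-1,2)
P=plane(h,.019,ci);r=cv2.minAreaRect((P[:,:2]*1000).astype(np.float32));print(r)
q=plane(np.array([[248,170]]),.019,ci);print(q)
E
```

```text
((557.8783569335938, -175.3975830078125), (133.75572204589844, 88.12798309326172), 20.269088745117188)
[[ 0.48184528 -0.20278506  0.019     ]]
```

The cover plate measures 134×88 mm, so it is the right one. Its centre is (557.9, −175.4) and its yaw is 20.3°. Now I'll descend and grip.

Emit:
jog_arm(rows=[{"dp": [1.4,1,50],"turn": [0,0,0.3],"grip": 0.6},{"dp": [1.4,1,100],"turn": [0,0,0.3],"grip": 0.6},{"dp": [1.4,1,140],"turn": [0,0,0.3],"grip": 0.6},{"dp": [1.4,1,170],"turn": [0,0,0.3],"grip": 0.6},{"dp": [1.4,1,185],"turn": [0,0,0.3],"grip": 0.6},{"dp": [1.4,1,195],"turn": [0,0,0.3],"grip": 0.6},{"dp": [1.4,1,202],"turn": [0,0,0.3],"grip": 0.6},{"dp": [1.4,1,206],"turn": [0,0,0.3],"grip": 0.6},{"dp": [1.4,1,206],"turn": [0,0,0.3],"grip": 0.6},{"dp": [1.4,1,206],"turn": [0,0,0.3],"grip": 0.6}])

```text
time_s: 3.8
position: [0.5588, -0.1775, 0.0385]
tcp_rot: [[-0.344, 0.939, 0.002], [0.939, 0.344, -0.001], [-0.001, 0.001, -1.0]]
force: [0.1, 0.2, 0.4]
opening: 0.603
```

```bash
python3 - <<'E'
from h import *
s=bot.read_state();print(s['position'],s['tcp_rot'].round(4),s['force'],s['time_s'])
E
```

```text
[ 0.55880886 -0.17753688  0.0385214 ] [[-3.441e-01  9.389e-01  1.700e-03]
 [ 9.389e-01  3.441e-01 -9.000e-04]
 [-1.400e-03  1.200e-03 -1.000e+00]] [0.12922275 0.22008846 0.39481984] 3.8
```

Emit:
jog_arm(rows=[{"dp": [0,0,2],"turn": [0,0,0],"grip": 0.6},{"dp": [0,0,3.5],"turn": [0,0,0],"grip": 0.6},{"dp": [0,0,3.5],"turn": [0,0,0],"grip": 0.6}])

```text
time_s: 4.1
position: [0.5582, -0.1772, 0.0341]
tcp_rot: [[-0.344, 0.939, 0.0], [0.939, 0.344, -0.0], [-0.0, 0.0, -1.0]]
force: [-0.4, -0.5, -0.2]
opening: 0.598
```

Emit:
jog_arm(rows=[{"dp": [0,0,0],"turn": [0,0,0],"grip": 0.3},{"dp": [0,0,0],"turn": [0,0,0],"grip": 0.1},{"dp": [0,0,0],"turn": [0,0,0],"grip": 0},{"dp": [0,0,0],"turn": [0,0,0],"grip": 0},{"dp": [0,0,0],"turn": [0,0,0],"grip": 0},{"dp": [0,0,0],"turn": [0,0,0],"grip": 0},{"dp": [0,0,0],"turn": [0,0,0],"grip": 0}])

```text
time_s: 4.8
position: [0.5583, -0.1772, 0.0341]
tcp_rot: [[-0.344, 0.939, 0.0], [0.939, 0.344, -0.0], [-0.0, 0.0, -1.0]]
force: [-0.2, -0.0, -1.0]
opening: 0.159
```

```bash
cat >> h.py <<'E'
from scipy.spatial.transform import Rotation as Ro
YAW=np.radians(-11.0);U=np.array([np.cos(YAW),np.sin(YAW),0]);N=np.array([-U[1],U[0],0]);ZZ=np.array([0,0,1.])
LIP=np.array([1.8,-81,19.1]);TAIL=np.array([1.8,67,19.1])
def Rt(th):
    t=np.radians(th);return np.c_[N,np.cos(t)*U+np.sin(t)*ZZ,np.sin(t)*U-np.cos(t)*ZZ]
def jog(u,n,z,th):
    "jog from measured pose to put lip at u,n,z(mm), tilt th"
    s=bot.read_state();R0=s['tcp_rot'];R1=Rt(th);p1=u*U+n*N+z*ZZ-R1@LIP
    dp=R0.T@(p1-s['position']*1000);tv=Ro.from_matrix(R0.T@R1).as_rotvec(degrees=True)
    print('dp',dp.round(2),'turn',tv.round(2))
def where():
    s=bot.read_state();R=s['tcp_rot'];P=s['position']*1000
    for nm,v in(('lip',LIP),('tail',TAIL)):
        q=P+R@v;print(nm,'u %.1f n %.1f z %.1f'%(q@U,q@N,q[2]))
    print('tilt %.2f yawerr %.2f'%(np.degrees(np.arcsin(R[2,1])),np.degrees(np.arctan2(R[1,1],R[0,1]))+11),'F u n z',(s['force']@U).round(2),(s['force']@N).round(2),s['force'][2].round(2),'M',s['moment'].round(2),s['opening'],s['time_s'])
E
python3 -c "
from h import *
where();jog(402,328.2,85,12)"
```

```text
lip u 511.6 n -107.7 z 14.9
tail u 638.3 n -31.2 z 15.0
tilt 0.01 yawerr 31.13 F u n z -0.18 -0.07 -1.02 M [-0.03 -0.07  0.04] 0.15892431192078155 4.8
dp [391.16 114.08 -86.48] turn [-11.69  -3.26  31.01]
```

Emit:
jog_arm(rows=[{"dp": [0,0,-20],"turn": [0,0,0],"grip": 0},{"dp": [0,0,-50],"turn": [0,0,0],"grip": 0},{"dp": [0,0,-90],"turn": [0,0,0],"grip": 0},{"dp": [0,0,-130],"turn": [0,0,0],"grip": 0},{"dp": [0,0,-130],"turn": [0,0,0],"grip": 0}])

```text
time_s: 5.3
position: [0.5615, -0.1788, 0.1693]
tcp_rot: [[-0.344, 0.939, 0.01], [0.939, 0.344, -0.005], [-0.009, 0.008, -1.0]]
force: [1.6, -0.7, -1.6]
opening: 0.158
```

```bash
python3 -c "
from h import *
where();jog(402,328.2,125,12)"
```

```text
lip u 515.2 n -108.8 z 149.6
tail u 641.9 n -32.3 z 150.7
tilt 0.43 yawerr 31.14 F u n z 1.73 -0.42 -1.55 M [-0.11 -0.07 -0.01] 0.1575392359846791 5.3
dp [393.84 111.63   6.29] turn [-11.15  -2.9   31.06]
```

Emit:
jog_arm(rows=[{"dp": [394,112,6],"turn": [-11.2,-2.9,31],"grip": 0},{"dp": [394,112,6],"turn": [-11.2,-2.9,31],"grip": 0},{"dp": [394,112,6],"turn": [-11.2,-2.9,31],"grip": 0},{"dp": [394,112,6],"turn": [-11.2,-2.9,31],"grip": 0},{"dp": [394,112,6],"turn": [-11.2,-2.9,31],"grip": 0},{"dp": [394,112,6],"turn": [-11.2,-2.9,31],"grip": 0},{"dp": [394,112,6],"turn": [-11.2,-2.9,31],"grip": 0},{"dp": [394,112,6],"turn": [-11.2,-2.9,31],"grip": 0},{"dp": [394,112,6],"turn": [-11.2,-2.9,31],"grip": 0},{"dp": [394,112,6],"turn": [-11.2,-2.9,31],"grip": 0}])

```text
time_s: 6.3
position: [0.5261, 0.2343, 0.1567]
tcp_rot: [[0.185, 0.964, 0.193], [0.983, -0.182, -0.033], [0.003, 0.196, -0.981]]
force: [0.2, -0.6, -2.2]
opening: 0.157
```

Emit:
jog_arm(rows=[{"dp": [0,0,0],"turn": [0,0,0],"grip": 0},{"dp": [0,0,0],"turn": [0,0,0],"grip": 0},{"dp": [0,0,0],"turn": [0,0,0],"grip": 0}])

```text
time_s: 6.6
position: [0.5277, 0.2298, 0.1577]
tcp_rot: [[0.192, 0.962, 0.194], [0.981, -0.189, -0.035], [0.003, 0.197, -0.98]]
force: [0.3, -0.1, -2.4]
opening: 0.159
```

```bash
python3 -c "
from h import *
where();jog(402,328.2,85,12)
ci=vision.camera_info('wrist');p,d=vision.capture('wrist');np.savez('w3.npz',p=p,d=d,ci=ci);cv2.imwrite('pics/w3.png',p[:,:,::-1])
p,d=vision.capture('scene');cv2.imwrite('pics/s3.png',cv2.resize(p[80:240,260:460],None,fx=3.5,fy=3.5,interpolation=2)[:,:,::-1])
"
```

```text
lip u 398.6 n 328.2 z 123.0
tail u 543.6 n 328.0 z 152.2
tilt 11.37 yawerr -0.11 F u n z 0.3 -0.04 -2.37 M [-0.09  0.19 -0.02] 0.15921891771057828 6.6
dp [ 0.05 -4.33 37.05] turn [-0.63 -0.15 -0.11]
```

View pics/w3.png

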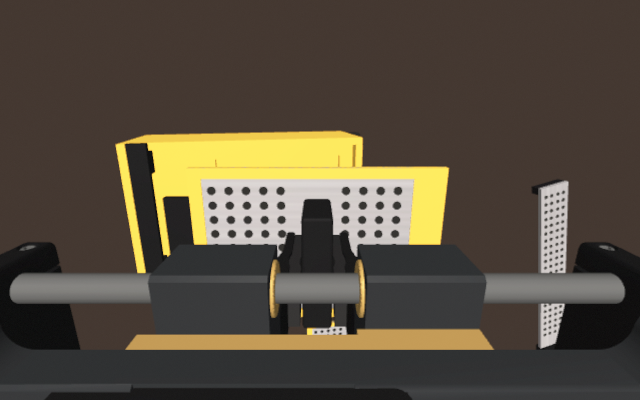

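View pics/s3.png

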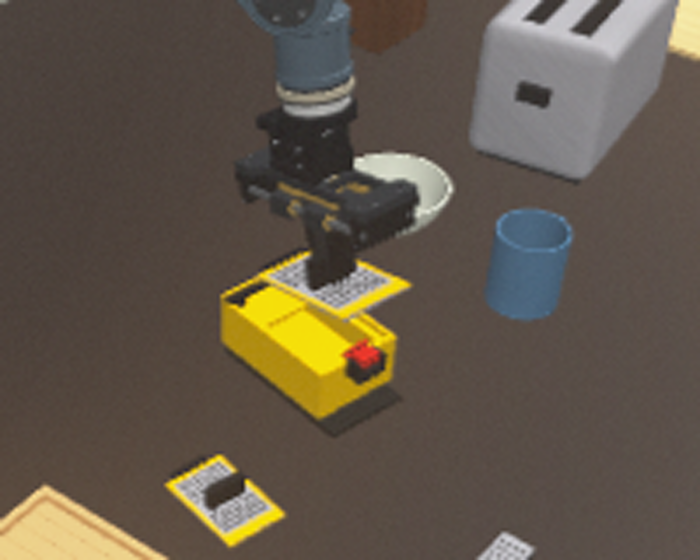

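The cover is held cleanly, with the lip at wrist image (178,230) and the tub's slot roof at columns 125–160. I'll check the cover's pose in the grip from the depth image.

```bash
python3 - <<'E'
from h import *
f=np.load('w3.npz',allow_pickle=True);p,d,ci=f['p'],f['d'],f['ci'].item();d=cv2.medianBlur(d,3)
s=bot.read_state();R=s['tcp_rot'];T=(cloud(d,ci)-s['position'])@R*1000
print(np.median(T[180:195,205:280],axis=(0,1)),np.median(T[180:230,420:440],axis=(0,1)),np.median(T[205:240,192:200],axis=(0,1)),'lip',np.median(T[205:240,170:185],axis=(0,1)))
m=np.zeros((400,640),bool);m[172:240,160:450]=1;m&=abs(T[...,2]-15)<8
Q=T[m];A=np.c_[Q[:,:2],np.ones(len(Q))];print(np.linalg.lstsq(A,Q[:,2],rcond=None)[0])
print('y ext',np.percentile(Q[:,1],[.3,99.7]),'x max',np.percentile(Q[:,0],99.7))
print('slot floor now',np.median(cloud(d,ci)[170:185,170:185,2]))
E
```

```text
[ 34.98435883 -39.93670394  15.11132508] [25.46429574 58.00715821 14.91143133] [ 15.80329087 -65.98488093  14.92560455] lip [ 15.78033599 -75.91210011  15.10939543]
[ 2.59762293e-03 -1.17575199e-03  1.49049839e+01]
y ext [-81.81609419  65.28370853] x max 42.977157808477834
slot floor now 0.06646949465536547
```

```bash
python3 - <<'E'
from h import *
f=np.load('w3.npz',allow_pickle=True);p,d,ci=f['p'],f['d'],f['ci'].item()
s=bot.read_state();R=s['tcp_rot'];T=(cloud(d,ci)-s['position'])@R*1000
m=abs(T[...,2]-15)<4
def ray(u,v): # intersect tool plane z=15
    F,cx,cy=K(ci);r=(np.array([(u-cx)/F,(v-cy)/F,1])@ci['rotation'].T)@R;o=((ci['position']-s['position'])@R)*1000
    return o+r*((15-o[2])/r[2])
X=[ray(c,np.where(m[150:200,c])[0].min()+150-.5)[0] for c in range(200,440,5)]
YL=[ray(np.where(m[r,150:300])[0].min()+150-.5,r)[1] for r in range(210,240,3)]
YT=[ray(np.where(m[r,400:500])[0].max()+400+.5,r)[1] for r in range(172,240,4)]
print(np.median(X),np.round(X,1),np.median(YL),np.median(YT))
E
```

```text
45.748411724547516 [45.8 45.8 45.8 45.8 45.8 45.8 45.8 45.8 45.8 45.8 45.8 45.8 45.8 45.8
 45.8 45.8 45.8 45.8 45.8 45.8 45.8 45.8 45.8 45.7 45.7 45.7 45.7 45.7
 45.7 45.7 45.7 45.7 45.7 45.7 45.7 45.7 45.7 45.7 45.7 45.7 45.7 45.7
 45.7 45.7 45.7 45.7 45.7 45.7] -82.38751439721347 65.63477018367422
```

In the grip, the cover's lip is at tool y=−82.4 and its tail at +65.6, which agrees with the 148 mm length. I'll update the model and descend.

```bash
sed -i 's/^LIP=.*/LIP=np.array([1.8,-82.4,19.1]);TAIL=np.array([1.8,65.6,19.1])/' h.py; python3 -c "
from h import *
where();jog(390,328.2,72,12)"
```

```text
lip u 397.4 n 328.5 z 123.0
tail u 542.5 n 328.2 z 152.2
tilt 11.41 yawerr -0.11 F u n z -0.51 0.96 -3.04 M [-0.09  0.27  0.  ] 0.16067418746012863 6.7
dp [ -0.29 -17.53  47.63] turn [-0.59 -0.17 -0.11]
```

Emit:
jog_arm(rows=[{"dp": [-0.3,-10,20],"turn": [-0.6,-0.2,-0.1],"grip": 0},{"dp": [-0.3,-17.5,32],"turn": [-0.6,-0.2,-0.1],"grip": 0},{"dp": [-0.3,-17.5,40],"turn": [-0.6,-0.2,-0.1],"grip": 0},{"dp": [-0.3,-17.5,45],"turn": [-0.6,-0.2,-0.1],"grip": 0},{"dp": [-0.3,-17.5,47.6],"turn": [-0.6,-0.2,-0.1],"grip": 0},{"dp": [-0.3,-17.5,47.6],"turn": [-0.6,-0.2,-0.1],"grip": 0},{"dp": [-0.3,-17.5,47.6],"turn": [-0.6,-0.2,-0.1],"grip": 0},{"dp": [-0.3,-17.5,47.6],"turn": [-0.6,-0.2,-0.1],"grip": 0}])

```text
time_s: 7.5
position: [0.5206, 0.2327, 0.1084]
tcp_rot: [[0.189, 0.96, 0.206], [0.982, -0.185, -0.039], [0.0, 0.209, -0.978]]
force: [-0.2, -0.3, -2.0]
opening: 0.157
```

```bash
python3 -c "
from h import *
where();jog(390,328.2,68,12)"
```

```text
lip u 390.1 n 329.5 z 72.5
tail u 534.8 n 329.7 z 103.5
tilt 12.08 yawerr 0.10 F u n z -0.13 -0.3 -1.96 M [-0.07  0.27 -0.  ] 0.15662923572886794 7.5
dp [-1.39 -0.97  4.52] turn [ 0.08 -0.04  0.09]
```

Emit:
jog_arm(rows=[{"dp": [-1,-0.3,1.5],"turn": [0,0,0],"grip": 0},{"dp": [-1,-0.6,3],"turn": [0,0,0],"grip": 0},{"dp": [-1,-0.6,3],"turn": [0,0,0],"grip": 0}])

```text
time_s: 7.8
position: [0.5198, 0.2316, 0.1047]
tcp_rot: [[0.189, 0.961, 0.204], [0.982, -0.185, -0.04], [-0.0, 0.208, -0.978]]
force: [-0.4, -0.3, -1.9]
opening: 0.157
```

Emit:
jog_arm(rows=[{"dp": [0,-0.2,1],"turn": [0,0,0],"grip": 0},{"dp": [0,-0.2,1],"turn": [0,0,0],"grip": 0},{"dp": [0,-0.2,1],"turn": [0,0,0],"grip": 0}])

```text
time_s: 8.1
position: [0.52, 0.2317, 0.1038]
tcp_rot: [[0.189, 0.96, 0.204], [0.982, -0.185, -0.04], [-0.0, 0.208, -0.978]]
force: [-0.8, -0.7, -2.4]
opening: 0.161
```

Emit:
jog_arm(rows=[{"dp": [0,-0.2,1],"turn": [0,0,0],"grip": 0},{"dp": [0,-0.2,1],"turn": [0,0,0],"grip": 0},{"dp": [0,-0.2,1],"turn": [0,0,0],"grip": 0}])

```text
time_s: 8.4
position: [0.52, 0.2317, 0.1028]
tcp_rot: [[0.189, 0.96, 0.204], [0.982, -0.185, -0.04], [-0.0, 0.208, -0.978]]
force: [0.2, 0.1, -1.6]
opening: 0.158
```

```bash
python3 -c "
from h import *
where()"
```

```text
lip u 389.6 n 328.3 z 66.9
tail u 534.4 n 328.5 z 97.7
tilt 12.02 yawerr 0.10 F u n z 0.23 0.1 -1.63 M [-0.07  0.29  0.04] 0.15781438396122674 8.4
```

Emit:
jog_arm(rows=[{"dp": [0,-0.15,0.7],"turn": [0,0,0],"grip": 0},{"dp": [0,-0.15,0.7],"turn": [0,0,0],"grip": 0},{"dp": [0,-0.15,0.7],"turn": [0,0,0],"grip": 0}])

```text
time_s: 8.7
position: [0.5201, 0.2317, 0.1021]
tcp_rot: [[0.189, 0.96, 0.205], [0.982, -0.185, -0.04], [-0.0, 0.208, -0.978]]
force: [0.1, -0.3, -1.3]
opening: 0.159
```

Emit:
jog_arm(rows=[{"dp": [0,-0.15,0.7],"turn": [0,0,0],"grip": 0},{"dp": [0,-0.15,0.7],"turn": [0,0,0],"grip": 0},{"dp": [0,-0.15,0.7],"turn": [0,0,0],"grip": 0}])

```text
time_s: 9.0
position: [0.5202, 0.2317, 0.1017]
tcp_rot: [[0.189, 0.96, 0.205], [0.982, -0.185, -0.039], [0.0, 0.209, -0.978]]
force: [-0.6, 0.1, 1.1]
opening: 0.157
```

```bash
python3 -c "
from h import *
where()"
```

```text
lip u 389.8 n 328.3 z 65.8
tail u 534.6 n 328.6 z 96.7
tilt 12.05 yawerr 0.10 F u n z -0.56 -0.06 1.09 M [-0.05  0.43  0.01] 0.15720967816254633 9.0
```

The shelf contact is at lip z≈65.9, against 66.6 from vision, so the two agree. I'll back off 1.2 mm and slide toward the slot.

Emit:
jog_arm(rows=[{"dp": [0,0.2,-1.2],"turn": [0,0,0],"grip": 0},{"dp": [0,-3,-1.9],"turn": [0,0,0],"grip": 0},{"dp": [0,-6,-2.5],"turn": [0,0,0],"grip": 0},{"dp": [0,-8,-2.9],"turn": [0,0,0],"grip": 0},{"dp": [0,-8,-2.9],"turn": [0,0,0],"grip": 0},{"dp": [0,-8,-2.9],"turn": [0,0,0],"grip": 0}])

```text
time_s: 9.6
position: [0.5117, 0.2333, 0.1025]
tcp_rot: [[0.189, 0.96, 0.205], [0.982, -0.185, -0.04], [-0.0, 0.208, -0.978]]
force: [-0.1, -0.0, -2.3]
opening: 0.155
```

```bash
python3 -c "
from h import *
where()"
```

```text
lip u 381.1 n 328.3 z 66.6
tail u 525.9 n 328.6 z 97.5
tilt 12.02 yawerr 0.12 F u n z -0.07 -0.06 -2.34 M [-0.03  0.29 -0.02] 0.15503851015545675 9.6
```

Emit:
jog_arm(rows=[{"dp": [0,-2,-0.4],"turn": [0,0,0],"grip": 0},{"dp": [0,-4,-0.85],"turn": [0,0,0],"grip": 0},{"dp": [0,-4,-0.85],"turn": [0,0,0],"grip": 0},{"dp": [0,-4,-0.85],"turn": [0,0,0],"grip": 0}])

```text
time_s: 10.0
position: [0.5077, 0.234, 0.1026]
tcp_rot: [[0.189, 0.96, 0.205], [0.982, -0.185, -0.04], [-0.0, 0.208, -0.978]]
force: [-0.4, -0.8, -1.7]
opening: 0.157
```

Emit:
jog_arm(rows=[{"dp": [0,-2,-0.4],"turn": [0,0,0],"grip": 0},{"dp": [0,-4,-0.85],"turn": [0,0,0],"grip": 0},{"dp": [0,-4,-0.85],"turn": [0,0,0],"grip": 0},{"dp": [0,-4,-0.85],"turn": [0,0,0],"grip": 0}])

```text
time_s: 10.4
position: [0.5037, 0.2348, 0.1026]
tcp_rot: [[0.189, 0.96, 0.205], [0.982, -0.185, -0.04], [-0.0, 0.208, -0.978]]
force: [0.2, 0.2, -2.5]
opening: 0.16
```

```bash
python3 -c "
from h import *
where()"
```

```text
lip u 373.0 n 328.3 z 66.7
tail u 517.7 n 328.5 z 97.6
tilt 12.03 yawerr 0.11 F u n z 0.14 0.25 -2.49 M [-0.15  0.3  -0.04] 0.15971372308661527 10.4
```

Emit:
jog_arm(rows=[{"dp": [0,-1.5,-0.3],"turn": [0,0,0],"grip": 0},{"dp": [0,-3,-0.6],"turn": [0,0,0],"grip": 0},{"dp": [0,-3,-0.6],"turn": [0,0,0],"grip": 0}])

```text
time_s: 10.7
position: [0.5003, 0.2354, 0.1025]
tcp_rot: [[0.189, 0.961, 0.204], [0.982, -0.185, -0.04], [-0.0, 0.208, -0.978]]
force: [0.7, -0.4, -3.1]
opening: 0.156
```

Emit:
jog_arm(rows=[{"dp": [0,-1,-0.2],"turn": [0,0,0],"grip": 0},{"dp": [0,-1,-0.2],"turn": [0,0,0],"grip": 0},{"dp": [0,-1,-0.2],"turn": [0,0,0],"grip": 0}])

```text
time_s: 11.0
position: [0.4997, 0.2356, 0.1025]
tcp_rot: [[0.189, 0.96, 0.205], [0.982, -0.185, -0.04], [-0.0, 0.208, -0.978]]
force: [-0.1, -0.0, -1.9]
opening: 0.154
```

Emit:
jog_arm(rows=[{"dp": [0,-0.7,-0.15],"turn": [0,0,0],"grip": 0},{"dp": [0,-0.7,-0.15],"turn": [0,0,0],"grip": 0},{"dp": [0,-0.7,-0.15],"turn": [0,0,0],"grip": 0}])

```text
time_s: 11.3
position: [0.499, 0.2357, 0.1025]
tcp_rot: [[0.189, 0.96, 0.205], [0.982, -0.185, -0.04], [-0.0, 0.208, -0.978]]
force: [-0.9, 1.2, -3.1]
opening: 0.164
```

```bash
python3 -c "
from h import *
where()"
```

```text
lip u 368.2 n 328.2 z 66.7
tail u 513.0 n 328.5 z 97.5
tilt 12.03 yawerr 0.10 F u n z -1.09 1.0 -3.11 M [-0.04  0.27 -0.05] 0.16369450055951046 11.3
```

Almost at the back. I'll feel for it in 0.7 mm steps.

Emit:
jog_arm(rows=[{"dp": [0,-0.7,-0.15],"turn": [0,0,0],"grip": 0},{"dp": [0,-0.7,-0.15],"turn": [0,0,0],"grip": 0},{"dp": [0,-0.7,-0.15],"turn": [0,0,0],"grip": 0}])

```text
time_s: 11.6
position: [0.4983, 0.2358, 0.1025]
tcp_rot: [[0.189, 0.96, 0.205], [0.982, -0.185, -0.04], [-0.0, 0.208, -0.978]]
force: [-0.8, -0.4, -1.0]
opening: 0.16
```

Emit:
jog_arm(rows=[{"dp": [0,-0.7,-0.15],"turn": [0,0,0],"grip": 0},{"dp": [0,-0.7,-0.15],"turn": [0,0,0],"grip": 0},{"dp": [0,-0.7,-0.15],"turn": [0,0,0],"grip": 0}])

```text
time_s: 11.9
position: [0.498, 0.236, 0.1026]
tcp_rot: [[0.189, 0.96, 0.205], [0.982, -0.185, -0.039], [0.0, 0.209, -0.978]]
force: [0.6, -0.3, -2.8]
opening: 0.155
```

```bash
python3 -c "
from h import *
where()"
```

```text
lip u 367.2 n 328.4 z 66.7
tail u 511.9 n 328.6 z 97.7
tilt 12.07 yawerr 0.11 F u n z 0.69 -0.21 -2.77 M [-0.14  0.09 -0.01] 0.1549632474378588 11.9
```

Emit:
jog_arm(rows=[{"dp": [0,-0.6,-0.1],"turn": [0,0,0],"grip": 0},{"dp": [0,-0.6,-0.1],"turn": [0,0,0],"grip": 0},{"dp": [0,-0.6,-0.1],"turn": [0,0,0],"grip": 0}])

```text
time_s: 12.2
position: [0.4979, 0.2361, 0.1027]
tcp_rot: [[0.189, 0.96, 0.206], [0.982, -0.185, -0.039], [0.0, 0.21, -0.978]]
force: [2.9, -0.1, -1.7]
opening: 0.158
```

```bash
python3 -c "
from h import *
where()"
```

```text
lip u 367.1 n 328.5 z 66.8
tail u 511.8 n 328.7 z 97.8
tilt 12.12 yawerr 0.11 F u n z 2.85 0.49 -1.65 M [-0.26 -0.3   0.06] 0.15794227386572182 12.2
```

The back of the slot is felt at lip u≈367.1 with 2.9 N, and vision put it at 367.6, so the lip is home with the tail 31 mm up. Next I'll swing down about the lip.

```bash
python3 -c "
from h import *
for t,u in((11,367.1),(10,367.1),(9,367.1)): jog(u,328.3,66.4,t)"
```

```text
dp [-0.3   0.28  1.97] turn [ 1.12 -0.04  0.11]
dp [-0.3   0.58  3.42] turn [ 2.12 -0.04  0.11]
dp [-0.3   0.84  4.87] turn [ 3.12 -0.04  0.11]
```

Emit:
jog_arm(rows=[{"dp": [0,0.3,2],"turn": [1.1,0,0.1],"grip": 0},{"dp": [0,0.6,3.4],"turn": [2.1,0,0.1],"grip": 0},{"dp": [0,0.8,4.9],"turn": [3.1,0,0.1],"grip": 0},{"dp": [0,0.8,4.9],"turn": [3.1,0,0.1],"grip": 0},{"dp": [0,0.8,4.9],"turn": [3.1,0,0.1],"grip": 0}])

```text
time_s: 12.7
position: [0.4995, 0.2359, 0.098]
tcp_rot: [[0.191, 0.969, 0.154], [0.982, -0.189, -0.029], [0.001, 0.156, -0.988]]
force: [4.5, -0.8, -2.4]
opening: 0.155
```

```bash
python3 -c "
from h import *
where()
for t,u in((8,367.),(7,367.),): jog(u,328.3,66.3,t)"
```

```text
lip u 366.9 n 328.7 z 66.2
tail u 513.1 n 328.6 z 89.3
tilt 8.99 yawerr -0.02 F u n z 4.52 0.09 -2.35 M [-0.2  -0.43  0.05] 0.1549330299518888 12.7
dp [-0.32  0.45  1.37] turn [ 0.99 -0.05 -0.02]
dp [-0.32  0.74  2.81] turn [ 1.99 -0.05 -0.02]
```

Emit:
jog_arm(rows=[{"dp": [0,0.4,1.4],"turn": [1,0,0],"grip": 0},{"dp": [0,0.7,2.8],"turn": [2,0,0],"grip": 0},{"dp": [0,0.7,2.8],"turn": [2,0,0],"grip": 0},{"dp": [0,0.7,2.8],"turn": [2,0,0],"grip": 0}])

```text
time_s: 13.1
position: [0.5003, 0.2356, 0.0952]
tcp_rot: [[0.191, 0.974, 0.119], [0.982, -0.19, -0.023], [0.001, 0.121, -0.993]]
force: [4.0, -0.0, -0.7]
opening: 0.157
```

```bash
python3 -c "
from h import *
where()
for t,u in((6,367.),(5,367.),): jog(u,328.3,66.2,t)"
```

```text
lip u 366.7 n 328.6 z 66.3
tail u 513.6 n 328.5 z 84.2
tilt 6.96 yawerr -0.02 F u n z 3.97 0.76 -0.69 M [-0.19 -0.52  0.  ] 0.15702431422808127 13.1
dp [-0.26  0.6   1.5 ] turn [ 0.96 -0.03 -0.02]
dp [-0.26  0.89  2.95] turn [ 1.96 -0.03 -0.02]
```

Emit:
jog_arm(rows=[{"dp": [0,0.5,1.5],"turn": [1,0,0],"grip": 0},{"dp": [0,0.7,3],"turn": [2,0,0],"grip": 0},{"dp": [0,0.7,3],"turn": [2,0,0],"grip": 0},{"dp": [0,0.7,3],"turn": [2,0,0],"grip": 0}])

```text
time_s: 13.5
position: [0.5012, 0.2355, 0.0925]
tcp_rot: [[0.191, 0.978, 0.085], [0.982, -0.19, -0.016], [0.001, 0.086, -0.996]]
force: [3.1, -0.6, 0.9]
opening: 0.16
```

```bash
python3 -c "
from h import *
where()
for t,u in((4,367.),(3,367.),): jog(u,328.3,66.1,t)
p,d=vision.capture('scene');cv2.imwrite('pics/s4.png',cv2.resize(p[120:220,300:400],None,fx=5.5,fy=5.5,interpolation=2)[:,:,::-1])
"
```

```text
lip u 366.6 n 328.6 z 66.4
tail u 514.1 n 328.6 z 79.2
tilt 4.96 yawerr -0.01 F u n z 3.11 -0.0 0.87 M [-0.06 -0.52  0.  ] 0.1601639480384707 13.5
dp [-0.29  0.67  1.69] turn [ 0.96 -0.03 -0.01]
dp [-0.29  0.97  3.14] turn [ 1.96 -0.04 -0.01]
```

View pics/s4.png

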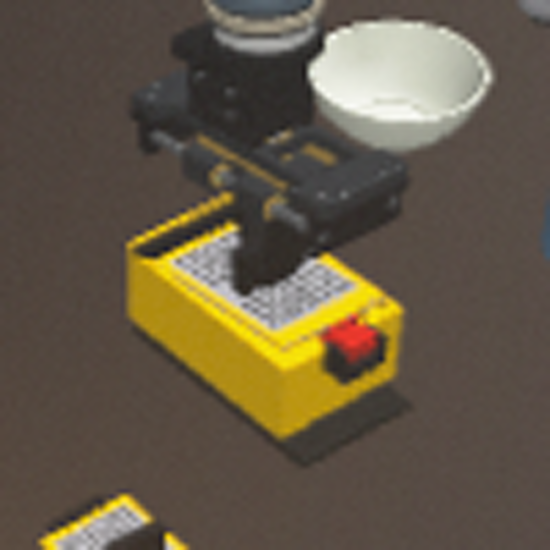

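The cover sits between the side walls with its tail on the catch lead-in, near (350,335) in the crop. I'll continue the swing.

Emit:
jog_arm(rows=[{"dp": [0,0.5,1.6],"turn": [1,0,0],"grip": 0},{"dp": [0,0.7,3.1],"turn": [2,0,0],"grip": 0},{"dp": [0,0.7,3.1],"turn": [2,0,0],"grip": 0},{"dp": [0,0.7,3.1],"turn": [2,0,0],"grip": 0}])

```text
time_s: 13.95
position: [0.5019, 0.2352, 0.0893]
tcp_rot: [[0.191, 0.98, 0.05], [0.982, -0.191, -0.009], [0.0, 0.051, -0.999]]
force: [4.6, 0.6, 2.9]
opening: 0.159
```

```bash
python3 -c "
from h import *
where()
for t,u in((2,366.8),(1.5,366.8),(1,366.8),): jog(u,328.3,66.0,t)
"
```

```text
lip u 366.5 n 328.5 z 66.0
tail u 514.3 n 328.4 z 73.6
tilt 2.91 yawerr -0.01 F u n z 4.38 1.47 2.89 M [ 0.02 -0.33  0.01] 0.15855013526495007 13.95
dp [-0.14  0.64  1.37] turn [ 0.91 -0.02 -0.01]
dp [-0.14  0.79  2.09] turn [ 1.41 -0.02 -0.01]
dp [-0.14  0.94  2.82] turn [ 1.91 -0.02 -0.01]
```

Emit:
jog_arm(rows=[{"dp": [0,0.4,0.8],"turn": [0.5,0,0],"grip": 0},{"dp": [0,0.6,1.4],"turn": [1,0,0],"grip": 0},{"dp": [0,0.7,2.1],"turn": [1.4,0,0],"grip": 0},{"dp": [0,0.7,2.1],"turn": [1.4,0,0],"grip": 0}])

```text
time_s: 14.35
position: [0.5024, 0.235, 0.0871]
tcp_rot: [[0.191, 0.981, 0.025], [0.982, -0.191, -0.005], [0.0, 0.025, -1.0]]
force: [2.5, 0.6, 4.0]
opening: 0.158
```

```bash
python3 -c "
from h import *
where()
for t,u in((1,366.8),(.5,366.8),(0,366.8),): jog(u,328.3,66.0,t)
"
```

```text
lip u 366.5 n 328.4 z 65.9
tail u 514.4 n 328.4 z 69.7
tilt 1.46 yawerr -0.02 F u n z 2.35 1.03 3.99 M [ 0.16 -0.01 -0.01] 0.1582341897350836 14.35
dp [-0.09  0.5   0.59] turn [ 0.46 -0.   -0.02]
dp [-0.09  0.65  1.31] turn [ 0.96 -0.   -0.02]
dp [-0.09  0.81  2.03] turn [ 1.46 -0.01 -0.02]
```

Emit:
jog_arm(rows=[{"dp": [0,0.4,0.8],"turn": [0.5,0,0],"grip": 0},{"dp": [0,0.5,1.4],"turn": [1,0,0],"grip": 0},{"dp": [0,0.5,1.4],"turn": [1,0,0],"grip": 0}])

```text
time_s: 14.65
position: [0.5028, 0.2349, 0.0857]
tcp_rot: [[0.191, 0.982, 0.007], [0.982, -0.191, -0.001], [-0.0, 0.007, -1.0]]
force: [2.5, 0.8, 4.4]
opening: 0.157
```

```bash
python3 -c "
from h import *
where()
for t,u in((0,366.8),(-.5,366.8)): jog(u,328.3,66.0,t)
"
```

```text
lip u 366.4 n 328.4 z 66.0
tail u 514.4 n 328.3 z 67.1
tilt 0.42 yawerr -0.02 F u n z 2.25 1.29 4.37 M [ 0.15  0.01 -0.02] 0.15716389251859 14.65
dp [-0.02  0.5   0.58] turn [ 0.42  0.   -0.02]
dp [-0.02  0.66  1.3 ] turn [ 0.92  0.   -0.02]
```

Emit:
jog_arm(rows=[{"dp": [0,0.3,0.7],"turn": [0.5,0,0],"grip": 0},{"dp": [0,0.4,1],"turn": [0.8,0,0],"grip": 0},{"dp": [0,0.4,1],"turn": [0.8,0,0],"grip": 0}])

```text
time_s: 14.95
position: [0.503, 0.2349, 0.0856]
tcp_rot: [[0.191, 0.982, -0.006], [0.982, -0.191, 0.001], [-0.0, -0.006, -1.0]]
force: [-1.1, 0.3, 10.8]
opening: 0.159
```

```bash
python3 -c "
from h import *
where()
ci=vision.camera_info('wrist');p,d=vision.capture('wrist');np.savez('w5.npz',p=p,d=d,ci=ci);cv2.imwrite('pics/w5.png',p[:,:,::-1])
Z=cloud(cv2.medianBlur(d,3),ci)[...,2]
s=bot.read_state();P=cloud(cv2.medianBlur(d,3),ci)*1000
m=(abs(Z-.072)<.012);m[:100]=0;m[235:]=0;Q=P[m];Q=Q[(p[m].astype(int).max(1)<226)&(p[m].astype(int).min(1)>140)]
print(len(Q));A=np.c_[Q[:,:2]@U[:2]-440,Q[:,:2]@N[:2]-350,np.ones(len(Q))]
k=np.linalg.lstsq(A,Q[:,2],rcond=None)[0];print(k,np.degrees(k[:2]))
"
```

```text
lip u 366.5 n 328.3 z 67.0
tail u 514.5 n 328.3 z 66.2
tilt -0.34 yawerr 0.00 F u n z -1.13 0.06 10.79 M [ 0.04 -0.04 -0.02] 0.15935947800930694 14.95
8621
[-7.50621697e-04 -1.95514067e-03  7.05993296e+01] [-0.04300746 -0.11202131]
```

View pics/w5.png

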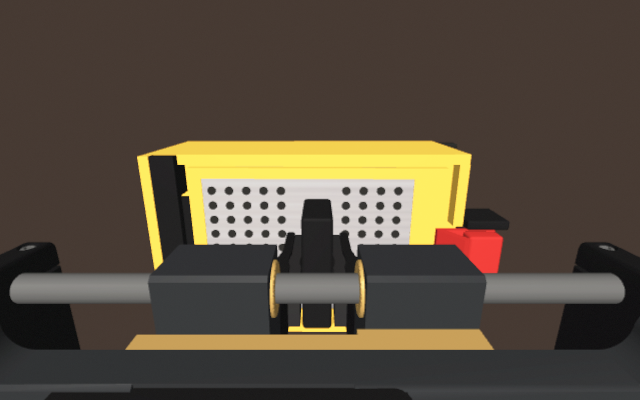

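The plate's fitted tilt is −0.04° with its top at 70.6, which is floor plus 4, so it lies flat. The catch push has vanished, so it appears to have snapped. I'll relax the downward push, then open.

Emit:
jog_arm(rows=[{"dp": [0,0,-0.9],"turn": [-0.3,0,0],"grip": 0},{"dp": [0,0,-0.9],"turn": [-0.3,0,0],"grip": 0},{"dp": [0,0,-0.9],"turn": [-0.3,0,0],"grip": 0}])

```text
time_s: 15.3
position: [0.5029, 0.2347, 0.0857]
tcp_rot: [[0.191, 0.982, -0.001], [0.982, -0.191, -0.0], [-0.0, -0.001, -1.0]]
force: [0.2, 0.3, 5.4]
opening: 0.156
```

Emit:
jog_arm(rows=[{"dp": [0,0,0],"turn": [0,0,0],"grip": 0.3},{"dp": [0,0,0],"turn": [0,0,0],"grip": 0.4},{"dp": [0,0,0],"turn": [0,0,0],"grip": 0.4},{"dp": [0,0,0],"turn": [0,0,0],"grip": 0.4},{"dp": [0,0,0],"turn": [0,0,0],"grip": 0.4}])

```text
time_s: 15.8
position: [0.5032, 0.2347, 0.0854]
tcp_rot: [[0.191, 0.982, -0.0], [0.982, -0.191, -0.0], [-0.0, -0.0, -1.0]]
force: [-0.9, 0.6, -0.5]
opening: 0.39
```

Emit:
jog_arm(rows=[{"dp": [0,0,-10],"turn": [0,0,0],"grip": 0.4},{"dp": [0,0,-30],"turn": [0,0,0],"grip": 0.4},{"dp": [0,0,-70],"turn": [0,0,0],"grip": 0.4},{"dp": [0,0,-110],"turn": [0,0,0],"grip": 0.4},{"dp": [0,0,-150],"turn": [0,0,0],"grip": 0.4},{"dp": [0,0,-150],"turn": [0,0,0],"grip": 0.4},{"dp": [0,0,-150],"turn": [0,0,0],"grip": 0.4},{"dp": [0,0,-150],"turn": [0,0,0],"grip": 0.4}])

```text
time_s: 16.6
position: [0.5025, 0.2345, 0.235]
tcp_rot: [[0.191, 0.982, -0.002], [0.982, -0.191, -0.001], [-0.001, -0.002, -1.0]]
force: [0.6, -1.3, -1.1]
opening: 0.402
```

```bash
python3 -c "
from h import *
s=bot.read_state();print(s['force'],s['time_s'])
ci=vision.camera_info('wrist');p,d=vision.capture('wrist');np.savez('w6.npz',p=p,d=d,ci=ci);cv2.imwrite('pics/w6.png',p[:,:,::-1])
cv2.imwrite('pics/w6c.png',cv2.resize(p[110:240,200:440],None,fx=3.3,fy=3.3,interpolation=2)[:,:,::-1])
P=cloud(cv2.medianBlur(d,3),ci)*1000
hsv=cv2.cvtColor(p,cv2.COLOR_RGB2HSV);m=(abs(P[...,2]-71)<8)&(hsv[...,1]<60)&(hsv[...,2]>120);m[:100]=0;m[235:]=0
Q=P[m];uu=Q@U;nn=Q@N
A=np.c_[uu-440,nn-328,np.ones(len(Q))];k=np.linalg.lstsq(A,Q[:,2],rcond=None)[0];print(len(Q),k,np.degrees(k[:2]))
for a in range(370,530,6):
    t=P.reshape(-1,3);sel=(abs(t@U-a)<2)&(abs(t@N-340)<2)&(t[:,2]>40);tt=(abs(t@U-a)<2)&(abs(t@N-310)<2)&(t[:,2]>40);print(a,np.median(t[sel,2]).round(1),np.median(t[tt,2]).round(1))
"
```

```text
[ 0.59151478 -1.29006516 -1.13243187] 16.6
6867 [ 5.96759923e-04 -4.87979784e-04  7.07034345e+01] [ 0.03419182 -0.02795918]
370 304.1 79.6
376 79.7 79.6
382 70.9 70.6
388 70.9 70.5
394 70.7 71.2
400 70.8 70.8
406 70.7 70.6
412 70.6 70.8
418 256.2 70.6
424 294.7 70.6
430 70.5 70.8
436 70.9 70.8
442 102.7 102.6
448 102.6 102.6
454 102.1 102.3
460 70.5 71.0
466 70.3 71.1
472 255.2 70.8
478 70.9 70.9
484 70.8 70.7
490 70.9 71.2
496 70.7 70.7
502 70.9 70.9
508 70.8 71.0
514 78.0 70.8
520 73.9 74.4
526 303.4 80.7
```

View pics/w6c.png

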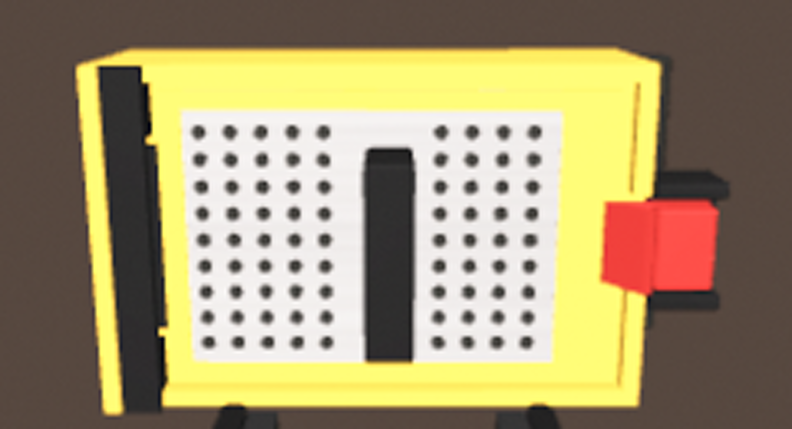

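The crop shows the cover flat in the tub, with the lip under the black roof (column ~130) and the red catch nose reaching over the tail border at (605,245). One last check of the catch position against its first view, and of the bystanders.

```bash
python3 - <<'E'
from h import *
for n in('w1','w6'):
    f=np.load(n+'.npz',allow_pickle=True);p,d,ci=f['p'],f['d'],f['ci'].item();P=cloud(cv2.medianBlur(d,3),ci)*1000
    hsv=cv2.cvtColor(p,cv2.COLOR_RGB2HSV);m=((hsv[...,0]<5)|(hsv[...,0]>174))&(hsv[...,1]>150)&(hsv[...,2]>120)
    m=cv2.erode(m.astype(np.uint8),np.ones((2,2)))>0;m[:120]=0;m[240:]=0;m[:,:350]=0
    Q=P[m];Q=Q[(Q[:,2]>55)&(Q[:,2]<110)];print(n,len(Q),'u',np.percentile(Q@U,[1,50,99]).round(1),'z',np.percentile(Q[:,2],[1,50,99]).round(1))
p,d=vision.capture('top');a=np.load('top0.npz')['p']
cv2.imwrite('pics/t7.png',p[:,:,::-1])
D=(cv2.absdiff(a,p).max(2)>60).astype(np.uint8);k,l,st,c=cv2.connectedComponentsWithStats(D)
print([st[i].tolist() for i in range(1,k) if st[i,4]>15])
E
```

```text
w1 759 u [512.  525.3 539.9] z [76.4 84.6 88. ]
w6 824 u [512.1 525.8 540. ] z [77.1 84.6 88.1]
[[212, 151, 59, 78, 2017], [204, 159, 35, 65, 474], [357, 174, 24, 12, 94], [362, 181, 23, 25, 298], [231, 184, 10, 4, 23], [369, 205, 24, 13, 98], [209, 212, 21, 48, 245], [234, 226, 27, 10, 133], [64, 245, 70, 62, 1111], [194, 256, 71, 53, 2623], [99, 267, 10, 12, 34], [58, 270, 45, 48, 393], [139, 272, 55, 61, 1904], [106, 291, 64, 107, 3593], [340, 335, 9, 8, 40], [325, 339, 14, 9, 69], [304, 353, 6, 11, 23], [201, 359, 12, 14, 67], [353, 358, 9, 22, 71], [262, 365, 34, 35, 690], [217, 377, 10, 13, 57], [88, 379, 33, 21, 345], [297, 396, 22, 4, 56]]
```

View pics/t7.png

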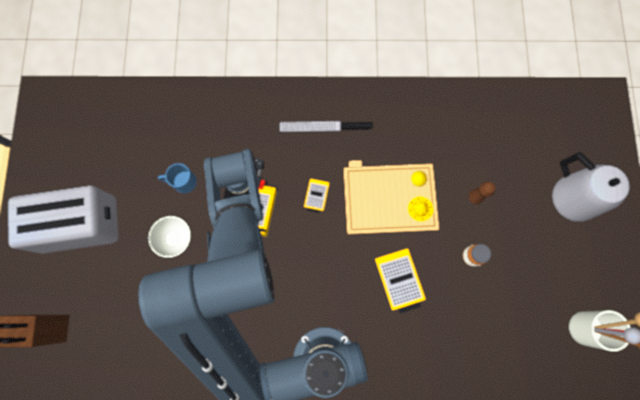

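The catch is back at its rest position (nose u 512.1, against 512.0 before). All the bystanders are where they were.

```bash
python3 -c "
from rig import bot
print(bot.hand_in())"
```

```text
the job is handed in; nothing more can be done
None
```

The grater cover is on the yellow tub, flat and latched under the red catch, and the job was handed in at about 16.7 s of the 61 s allowed.

**What I did:** I gripped the middle-sized cover on the board by its rib and felt the tub's shelf with the cover tilted about 12°. I then slid the lip to the back of the slot, where I felt about 3 N with the tail 31 mm up. From there I swung the tail down in small steps, eased the push and let go. The highest net push I read was about 12.6 N, after adding back the cover's weight. Readings came only at the end of each move, but that is well under the 28 N limit.

**Last checks:**
- **Flatness:** the plate's tilt measured 0.03°, with its top 4 mm above the tub's ledge.
- **Catch:** its nose is back at rest, at 512.1 mm against 512.0 mm before, and reaches over the tail edge.
- **Other things:** the bystanders and look-alikes are where they were, and the gripper is clear of everything.
- **Small disagreement:** touch and vision differed by about 0.7 mm on the shelf height. On the slot back they differed by about 0.5 mm. Both are within the 2 mm camera calibration.

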